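Find the heaviest check weight by feel

ROBOT

A 6-joint arm with a two-finger parallel gripper is mounted at the origin on the work surface. World frame = base frame: x ahead of the robot, y to its left, z up, the work surface at z = 0. Lengths are in mm, angles in rad, forces in N, time in s.
With the tool pointing down it reaches from about 300 to 775 mm from the base axis. Payload 14.6 kg.
Tool frame: the origin (TCP) lies at the very end of the fingers, on their centre line; the grasp point (between the pads) lies 19 mm behind it; z points along the fingers, y is the line along which they close (so a half turn about z gives the same grasp; the last joint's range is limited). The gripper opens to 94 mm and grips with 3 to 60 N. Pads are 16 mm wide; open, the fingers measure 119 mm over their backs; the gripper's body (75 mm by 177 mm) begins 78 mm behind the grasp point.
Start: joints at [1.145, 0.3, 1.521, -0, 1.321, -0.067], TCP at [193.13, 514.966, 205.446] pointing down, gripper open.
Joint ranges: [-3.03, 3.03], [-0.79, 2.21], [0.23, 2.52], [-1.04, 4.18], [0, 3.07], [-2.55, 2.55]. Speed limits (rad/s): [2.22, 2.22, 2.57, 3.14, 3.14, 3.14].

INTERFACE

Orientations are given as [roll, pitch, yaw] about the fixed x, y, z axes, in that order (R = Rz(yaw) Ry(pitch) Rx(roll)).
In Python, from cell import manip, eyes, ticket gives the robot as it stands. The module is installed in compiled form; this text tells all that it offers.
- The arm moves only by the tool arm_command, never from a script. Its argument "plan" is a list of rows, each a list of 5 numbers: the opening, from -1 (shut) to 1 (fully open), then the shift along the tool's x, y, z in m, then the turn about the tool's z in rad. In form: [[jaw, dx, dy, dz, roll], ...]. A call has 1 to 20 rows; each row shifts and turns the commanded pose from where the row before left it, along the tool's axes as they then stand; what a row does not reach is not made up. A row lasts 1/8 s, in which the tool goes at most 62.5 mm and 10.7 degrees, less where a joint would pass 70% of its speed; a pose out of reach is approached as far as the arm can. A call is refused whole if a number of a shift passes 0.0625 or a number of a turn 0.188, either way. A call with a gripper value outside its range is refused whole. The fingers move at their own pace and stop on an object; "newtons" is the grip in N (left out, the last holds). Time passes only in rows, so rows that do not move let the fingers close. It gives the time, the measured TCP pose, the force, the opening and the grip force at its end, in the units of the state.
- manip.read_state(): the state, without advancing time (a new reading comes with each control period).
- eyes.camera(name): name is "scene" or "side" or "wrist"; returns a dict with "img" (400x640x3 uint8, blue, green, red), "z_map" (400x640 float32, mm along the optical axis (not along the pixel's ray), 0 where there is no reading), "fx", "fy", "cx", "cy" (pixels), "eye" and "orientation" of the camera in the world. Camera axes: x right, y down, z forward; pixel columns grow to the right and rows downward; lengths in mm; the calibration is good to about 2 mm. The wrist camera is an equidistant fisheye: a pixel r from the principal point sees the ray r / f radians off the axis. A picture is of the moment at which its call begins.
- ticket.sign_off(): hands the job in; it is judged then, once.
The state is a dict: "clock": time; "joints": joint angles; "qd": joint speeds; "effort": joint torques, N m; "eef_pos": TCP position; "eef_rot": TCP orientation; "wrist_force": force on the tool from outside, world axes, zero at the start; "moment": the same for the moment, N m; "finger_gap": finger opening in mm; "finger_force": force on a finger pad.
Only numpy, scipy, OpenCV 4.12 (cv2) and the standard library are available. Lean on these libraries where they do the work, as an engineer would, in place of code of your own. Each camera call takes 0.05 s, during which the arm holds its last target. There are 200 camera calls.

TASK

The balance is due its check: three identical closed metal canisters on the desk hold check weights, so heft them to find the heaviest by feel. Stand the two lighter ones fully home in wells of the open storage box, any wells, and finish while holding the heaviest up in the gripper, upright and still, with its base at least 15 cm above the desk. Do not drop or tip over any canister, and leave the other things on the desk where they are.

Things in the scene. Friction and masses are not known exactly. Their poses are not given: they have to be found in the camera images.
- canister_a_mid (a point): Centre (47 mm above the base) of one of three look-alike closed aluminium canisters standing on the desk, 94 mm high: body 50 mm across, screw cap (top 26 mm) 54 mm across; z is its axis. A steel weight lies loose inside. They weigh 0.14 to 0.62 kg, the heaviest at least 0.2 kg more than the others; name, look and place do not tell which. For the wells, grip it by the cap.
- canister_b_mid (a point): Centre (47 mm above the base) of one of three look-alike closed aluminium canisters standing on the desk, 94 mm high: body 50 mm across, screw cap (top 26 mm) 54 mm across; z is its axis. A steel weight lies loose inside. They weigh 0.14 to 0.62 kg, the heaviest at least 0.2 kg more than the others; name, look and place do not tell which. For the wells, grip it by the cap.
- canister_c_mid (a point): Centre (47 mm above the base) of one of three look-alike closed aluminium canisters standing on the desk, 94 mm high: body 50 mm across, screw cap (top 26 mm) 54 mm across; z is its axis. A steel weight lies loose inside. They weigh 0.14 to 0.62 kg, the heaviest at least 0.2 kg more than the others; name, look and place do not tell which. For the wells, grip it by the cap.
- well_1 (a point): Centre of the mouth of the round well at the box's +y end, 53 mm above the desk, level with the insert's top; axes as the box's. Well 58 mm across, 44 mm deep, flat bottom; wells 85 mm apart along the box's y. A canister fully home stands 50 mm out of it, its centre 3 mm above this point
- well_2 (a point): Centre of the mouth of the round well in the middle of the row, 53 mm above the desk, level with the insert's top; axes as the box's. Well 58 mm across, 44 mm deep, flat bottom; wells 85 mm apart along the box's y. A canister fully home stands 50 mm out of it, its centre 3 mm above this point
- well_3 (a point): Centre of the mouth of the round well at the box's -y end, 53 mm above the desk, level with the insert's top; axes as the box's. Well 58 mm across, 44 mm deep, flat bottom; wells 85 mm apart along the box's y. A canister fully home stands 50 mm out of it, its centre 3 mm above this point
- box: Black storage box with a grey three-well insert, fixed to the desk, opened flat. Base part 130 x 280 x 54 mm; origin on the desk under its centre, y along the row of wells. Its empty lid lies open side up on the +x side, 130 x 280 x 52 mm, centred 136 mm from the origin
- marker: white marker pen with a black cap, 130 mm long, 18 mm thick, lying on the desk; origin under its middle, x along it; a bystander, loose
- notes: pad of yellow sticky notes, 51 x 38 x 10 mm, lying flat; origin under its centre; a bystander, loose
- stapler: black stapler, 135 x 34 x 48 mm, standing on its base; origin under its centre, x along it; a bystander, loose
- mug: white ceramic mug, 82 mm across and 92 mm high, handle towards its +y; origin under its centre; a bystander, loose
- tape_roll: roll of cream tape lying flat, 86 mm across, 24 mm high; origin under its centre; a bystander, loose
- dropper: small black dropper bottle, 27 mm across and 66 mm high, standing; origin under its centre; a bystander, loose
Not all that is in view belongs to the job. Leave any purple look-alike of the part that bears canister_b_mid alone.

How it is judged:
By the outcome, as a careful person would: the job done as asked, in the order asked, and still so for the second after the job is handed in, while the arm keeps its last pose, push and grip.
It also fails if it takes over 72 s, if anything falls off the work surface, if the arm or the gripper's body presses on something with over 40 N, if the wrist force passes 120 N, or if a joint passes its speed limit or range.

## Working session

There is one attempt and no reset: what is moved stays moved. The work goes in short steps, Python scripts to look and compute and a tool call to move; the robot and the scene stay as the last step left them, time stands still between calls to the robot, and variables do not carry over. Pictures are saved under pics/ and viewed, at most 10 in all, crops included, and the job is handed in when it is done.

Besides the shell and the picture viewer there is one more tool, called after ">>>" by a JSON object that holds its "fn" and its "kwargs". arm_command: Moves the arm, as the interface text tells. Its arguments: {"type":"object","properties":{"plan":{"type":"array"},"newtons":{"type":"number"}},"required":["plan"]}

```bash
mkdir -p pics; cat > h.py <<'E'
import numpy as np, cv2
from cell import manip, eyes, ticket
from scipy.spatial.transform import Rotation as R
def shot(n,name):
    c=eyes.camera(n); cv2.imwrite(f'pics/{name}.png',c['img']); np.savez(f'pics/{name}.npz',**{k:np.array(v) for k,v in c.items()}); return c
def rot(o):
    o=np.array(o,float); return o if o.shape==(3,3) else R.from_euler('xyz',o).as_matrix() if o.size==3 else R.from_quat(o).as_matrix()
def pts(c):
    v,u=np.mgrid[:400,:640]; z=c['z_map']
    P=np.stack([(u-c['cx'])/c['fx']*z,(v-c['cy'])/c['fy']*z,z],-1)
    W=P@rot(c['orientation']).T+np.array(c['eye']); W[z==0]=np.nan; return W
E
python3 - <<'E'
from h import *
for n in ['scene','side','wrist']:
    c=shot(n,n+'0'); print(n,c['eye'],c['orientation'],c['fx'],c['cx'],c['cy'])
print(manip.read_state())
a=cv2.imread('pics/scene0.png');b=cv2.imread('pics/side0.png')
E
```

```text
scene [1273.00701292  -58.92340022 1064.79447049] [-2.55344342e+00 -1.88314605e-04  1.37325413e+00] 480.4775548863473 320.87820374162123 203.23761587854816
side [ 329.35201444 -800.54213302  763.95141643] [-2.2120798  -0.01438041 -0.28944241] 384.65234856392306 320.32378331399053 197.75057518128727
wrist [130.64749821 539.63035075 384.09299594] [2.90489010e+00 1.98030988e-03 1.21055834e+00] 309.70691628693146 317.31729590414545 201.53071630277066
{'clock': 0.15, 'joints': array([ 1.14536018e+00,  3.00339258e-01,  1.52143978e+00, -2.05478555e-05,
        1.32072048e+00, -6.65897907e-02]), 'qd': array([ 0.00110144, -0.00247599, -0.00145577, -0.00098857,  0.00042556,
        0.00028895]), 'effort': array([ 2.50395082e-03, -5.31951141e+01, -3.52827466e+01,  7.09217484e-02,
        2.34875805e-02, -5.71250848e-05]), 'eef_pos': array([193.07358022, 514.77604801, 205.01843165]), 'eef_rot': array([-3.14068647e+00, -4.04835261e-05,  2.78275138e+00]), 'wrist_force': array([-0.457342 ,  0.1421866, -0.4829703]), 'moment': array([-0.02230918, -0.00938236, -0.01996179]), 'finger_force': 0.0, 'finger_gap': 93.95854702321283}
```

View pics/scene0.png

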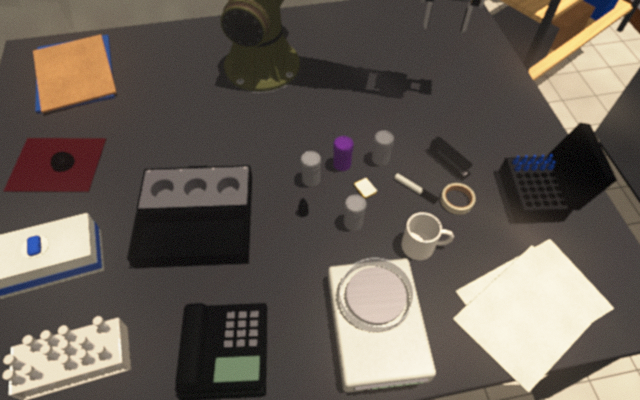

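View pics/side0.png

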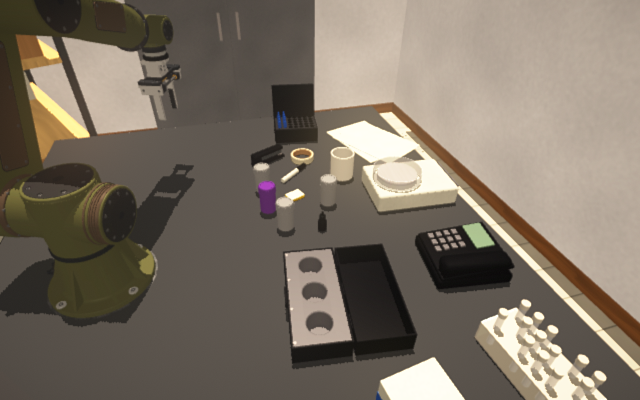

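The scene view shows three grey canisters at about (311,168), (384,147) and (355,213), with a purple decoy at (343,153). The wells are at (162,188), (195,186) and (229,185). The side view agrees.

```bash
python3 - <<'E'
from h import *
for cam in ['scene0','side0']:
    c=dict(np.load(f'pics/{cam}.npz')); W=pts(c); z=W[...,2]
    m=((z>86)&(z<102)&(W[...,0]>150)&(W[...,0]<800)&(abs(W[...,1])<420)).astype(np.uint8)
    n,l,s,ce=cv2.connectedComponentsWithStats(m)
    for i in range(1,n):
        if s[i,4]>15:
            p=W[l==i]; e,r=cv2.minEnclosingCircle(p[:,:2].astype(np.float32)); print(cam,ce[i].round(),s[i,4],p.mean(0).round(1),np.round(e,1),round(r,1),c['img'][l==i].mean(0).round())
    # well insert top: z 48..58; well bottoms z<20
    m=((z>2)&(z<16)&(W[...,0]>300)&(W[...,0]<640)&(W[...,1]<-60)&(W[...,1]>-450)).astype(np.uint8)
    top=((z>46)&(z<60)&(W[...,0]>200)&(W[...,0]<700)&(W[...,1]<-60)&(W[...,1]>-480)&(c['img'].mean(-1)>70)).astype(np.uint8)
    cs,h=cv2.findContours(top,cv2.RETR_CCOMP,cv2.CHAIN_APPROX_NONE)
    Rm=rot(c['orientation'])
    for k,q in enumerate(cs):
        a=cv2.contourArea(q)
        if a<60: continue
        q=q[:,0].astype(float); d=np.c_[(q[:,0]-c['cx'])/c['fx'],(q[:,1]-c['cy'])/c['fy'],np.ones(len(q))]@Rm.T
        p=(c['eye']+d*((53-c['eye'][2])/d[:,2])[:,None])[:,:2].astype(np.float32)
        print(cam,'hole' if h[0][k][3]>=0 else 'outer',q.mean(0).round(),cv2.minAreaRect(p) if h[0][k][3]<0 else cv2.fitEllipse(p))
E
```

```text
scene0 [383. 138.] 249 [464.9 273.1  91.7] [463.1 272.5] 27.9 [119. 127. 136.]
scene0 [343. 144.] 250 [461.9 162.5  91.9] [460.6 163.7] 27.0 [123.  50. 108.]
scene0 [310. 159.] 267 [497.7  67.1  92.2] [495.4  66.9] 27.3 [131. 140. 149.]
scene0 [355. 204.] 319 [654.9 148.7  91.9] [653.8 149.9] 27.0 [134. 143. 154.]
scene0 [424. 228.] 210 [751.2 292.9  89.8] [750.4 293. ] 41.9 [171. 194. 208.]
scene0 outer [194. 187.] ((495.2037658691406, -236.77951049804688), (273.064208984375, 123.32247161865234), 81.09229278564453)
scene0 hole [162. 188.] ((485.6424865722656, -320.603759765625), (57.07077407836914, 61.31730651855469), 57.072906494140625)
scene0 hole [195. 187.] ((498.7225341796875, -236.77713012695312), (57.11876678466797, 61.82706069946289), 49.039249420166016)
scene0 hole [228. 186.] ((511.7185974121094, -152.99765014648438), (57.44780731201172, 60.993019104003906), 44.32589340209961)
side0 [342. 153.] 79 [745.8 295.7  88.9] [746.  295.3] 42.4 [195. 228. 240.]
side0 [261. 167.] 126 [457.2 272.8  90.8] [456.1 275.9] 27.8 [155. 174. 186.]
side0 [328. 179.] 135 [648.  149.6  90.7] [647.1 151.9] 27.3 [167. 187. 201.]
side0 [266. 186.] 154 [455.3 162.4  91. ] [456. 166.] 28.2 [162.  64. 151.]
side0 [284. 202.] 175 [490.3  66.6  91.2] [490.5  69. ] 26.0 [165. 184. 197.]
side0 outer [315. 299.] ((492.83038330078125, -235.75897216796875), (273.563232421875, 123.7207260131836), 81.37862396240234)
side0 hole [319. 323.] ((480.0645751953125, -321.71038818359375), (57.02754211425781, 59.11982345581055), 64.28755187988281)
side0 hole [314. 292.] ((492.73822021484375, -238.21131896972656), (56.722049713134766, 58.875423431396484), 76.3384780883789)
side0 hole [310. 266.] ((505.413818359375, -154.98056030273438), (56.82966232299805, 59.22931671142578), 68.56639099121094)
```

>>> {"fn": "arm_command", "kwargs": {"plan": [[1,0,0,0,-0.12],[1,0,0,0,-0.12],[1,0,0,0,-0.12],[1,-0.033,-0.03,0,0],[1,-0.033,-0.03,0,0],[1,-0.033,-0.03,0,0],[1,-0.033,-0.03,0,0],[1,-0.033,-0.03,0,0],[1,-0.033,-0.03,0,0],[1,-0.033,-0.03,0,0],[1,-0.033,-0.03,0,0],[1,0,0,0,0],[1,0,0,0,0]], "newtons": 20}}

```text
clock: 1.78
eef_pos: [457.0, 275.5, 205.2]
eef_rot: [-3.141, -0.001, -3.141]
wrist_force: [-0.1, -0.2, -0.4]
finger_gap: 94.0
finger_force: 0.0
```

```bash
cat >> h.py <<'E'
def rays(c,uv):
    uv=np.asarray(uv,float); x=(uv[:,0]-c['cx'])/c['fx']; y=(uv[:,1]-c['cy'])/c['fy']; t=np.hypot(x,y)+1e-9
    return np.c_[np.sin(t)*x/t,np.sin(t)*y/t,np.cos(t)]@rot(c['orientation']).T
def wpts(c,uv,z):
    d=rays(c,uv); return (np.array(c['eye'])+d*((z-c['eye'][2])/d[:,2])[:,None])[:,:2]
def wfull(c):  # world points from z_map through the fisheye
    v,u=np.mgrid[:400,:640]; d=rays(c,np.c_[u.ravel(),v.ravel()]); cz=d@rot(c['orientation'])[:,2]
    W=np.array(c['eye'])+d*(c['z_map'].ravel()/cz)[:,None]; W[c['z_map'].ravel()==0]=np.nan; return W.reshape(400,640,3)
def tops(c,lo=84,hi=100,z=94):
    W=wfull(c); m=((W[...,2]>lo)&(W[...,2]<hi)).astype(np.uint8)
    cs,_=cv2.findContours(m,cv2.RETR_EXTERNAL,cv2.CHAIN_APPROX_NONE)
    for q in cs:
        if cv2.contourArea(q)>150:
            p=wpts(c,q[:,0],z).astype(np.float32); print('top px',q[:,0].mean(0).round(),'circle',np.round(cv2.minEnclosingCircle(p)[0],1),round(cv2.minEnclosingCircle(p)[1],1),'ell',np.round(cv2.fitEllipse(p)[0],1),np.round(cv2.fitEllipse(p)[1],1))
E
python3 - <<'E'
from h import *
c=shot('wrist','w1'); tops(c); s=manip.read_state(); print(s['eef_pos'],s['eef_rot'],s['wrist_force'])
E
```

```text
top px [221. 343.] circle [643.6 156. ] 27.8 ell [637.6 156.5] [36.3 56.7]
top px [140. 227.] circle [490.5  76.3] 28.6 ell [490.6  76.5] [52.  55.5]
top px [320. 200.] circle [459.3 278.7] 27.1 ell [459.1 278.6] [51.6 52. ]
top px [214. 198.] circle [456.9 170.5] 27.6 ell [456.5 170. ] [51.5 52.9]
[456.86817596 275.79823983 205.34875334] [-3.14158701e+00 -2.94092637e-04 -3.13977914e+00] [-0.52303452  0.16996816  0.25643407]
```

View pics/w1.png

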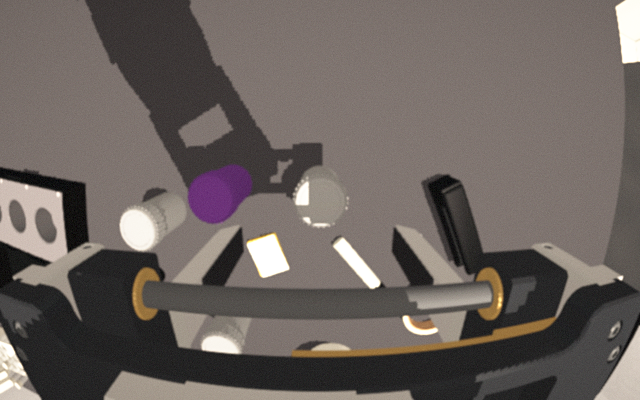

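The wrist view shows the canister under the tool at (320,200), with a clear drop between the fingers.

>>> {"fn": "arm_command", "kwargs": {"plan": [[1,-0.0026,0.0007,0.04,0],[1,0,0,0.04,0],[1,0,0,0.04,0],[1,0,0,0.023,0],[1,0,0,0,0],[-1,0,0,0,0],[-1,0,0,0,0],[-1,0,0,0,0],[-1,0,0,0,0],[-1,0,0,0,0],[-1,0,0,0,0]], "newtons": 30}}

```text
clock: 3.2
eef_pos: [460.2, 276.1, 62.7]
eef_rot: [3.141, 0.001, -3.14]
wrist_force: [-0.2, 3.2, 3.5]
finger_gap: 53.3
finger_force: 30.0
```

>>> {"fn": "arm_command", "kwargs": {"plan": [[-1,0,0,-0.01,0],[-1,0,0,-0.02,0],[-1,0,0,-0.03,0],[-1,0,0,-0.03,0],[-1,0,0,-0.03,0],[-1,0,0,-0.02,0],[-1,0,0,-0.003,0],[-1,0,0,0,0],[-1,0,0,0,0],[-1,0,0,0,0]]}}

```text
clock: 4.45
eef_pos: [459.8, 275.9, 204.8]
eef_rot: [-3.141, -0.001, -3.14]
wrist_force: [0.3, -0.1, -3.0]
finger_gap: 53.3
finger_force: 30.0
```

```bash
cat >> h.py <<'E'
def heft(cam='wrist',n=6):
    F=[];
    for i in range(n): eyes.camera(cam); s=manip.read_state(); F.append(np.r_[s['wrist_force'],s['moment']])
    F=np.array(F); print('F',F.mean(0).round(2),'sd',F.std(0).round(2)[:3],'m',round(-F[:,2].mean()/9.81,3),'gap',s['finger_gap'],s['finger_force'],'tcp',s['eef_pos'].round(1),s['eef_rot'].round(3),s['clock'])
E
python3 - <<'E'
from h import *
heft(); c=shot('wrist','w2'); tops(c,150,250,234)
E
```

```text
F [ 0.09  0.32 -2.95  0.03  0.   -0.01] sd [0.26 0.45 0.4 ] m 0.301 gap 53.60555142060594 29.999297261238098 tcp [460.  276.  205.4] [-3.142 -0.    -3.14 ] 4.75
top px [622. 352.] circle [606.  615.3] 55.9 ell [580.9 621. ] [ 12.7 130.7]
top px [317. 247.] circle [458.  276.3] 42.8 ell [453.3 276.7] [56.7 72. ]
```

It weighs about 0.29 kg, so it is probably one of the lighter ones. I'll carry it towards well 1, re-heft it on the way and take a look.

>>> {"fn": "arm_command", "kwargs": {"plan": [[-1,-0.004,-0.01,0,0],[-1,-0.004,-0.02,0,0],[-1,-0.004,-0.03,0,0],[-1,-0.004,-0.03,0,0],[-1,-0.004,-0.03,0,0],[-1,-0.004,-0.03,0,0],[-1,-0.004,-0.03,0,0],[-1,-0.004,-0.03,0,0],[-1,-0.004,-0.03,0,0],[-1,-0.004,-0.03,0,0],[-1,-0.004,-0.026,0,0],[-1,-0.004,-0.015,0,0],[-1,-0.001,-0.005,0,0],[-1,0,0,0,0],[-1,0,0,0,0],[-1,0,0,0,0]]}}

```text
clock: 6.8
eef_pos: [509.4, -39.4, 205.5]
eef_rot: [3.142, -0.0, -3.14]
wrist_force: [-0.3, -0.6, -2.0]
finger_gap: 53.6
finger_force: 30.0
```

```bash
cat >> h.py <<'E'
def wells(c):
    W=wfull(c); m=((W[...,2]>44)&(W[...,2]<62)&(c['img'].mean(-1)>60)&(W[...,1]<-60)).astype(np.uint8)
    cs,h=cv2.findContours(m,cv2.RETR_CCOMP,cv2.CHAIN_APPROX_NONE)
    for k,q in enumerate(cs):
        if cv2.contourArea(q)>100:
            p=wpts(c,q[:,0],53).astype(np.float32); print('hole' if h[0][k][3]>=0 else 'outer',q[:,0].mean(0).round(),np.round(cv2.fitEllipse(p)[0],1),np.round(cv2.fitEllipse(p)[1],1),np.round(cv2.minEnclosingCircle(p)[0],1),round(cv2.minEnclosingCircle(p)[1],1))
E
python3 - <<'E'
from h import *
heft(n=8); c=shot('wrist','w3'); wells(c); tops(c)
E
```

```text
F [-0.26 -0.03 -3.02  0.02  0.   -0.01] sd [0.34 0.59 0.45] m 0.308 gap 53.51474042658327 29.999157786369324 tcp [509.4 -39.9 205.4] [-3.142 -0.    -3.14 ] 7.2
outer [ 32. 232.] [-41.2 543.6] [ 362.1 2382.1] [ 588.2 -541.9] 81.0
outer [170. 178.] [ 495.  -235.9] [139.9 332.8] [ 495.6 -234.7] 149.4
hole [222. 188.] [ 507.6 -148. ] [55.5 57.3] [ 507.5 -148.1] 29.6
hole [158. 179.] [ 495.1 -230.6] [54. 57.] [ 494.7 -229.8] 29.2
hole [105. 171.] [ 482.4 -313.3] [52.4 56.8] [ 482.4 -312.1] 29.2
top px [ 12. 254.] circle [ 610.8 -548.5] 100.0 ell [ 603.6 -534. ] [ 82.2 175.3]
top px [426. 181.] circle [492.3  69.2] 27.4 ell [492.4  69.6] [51.5 53.2]
top px [505. 152.] circle [457.7 162.6] 28.1 ell [458.2 162.9] [51.8 54.2]
```

View pics/w3.png

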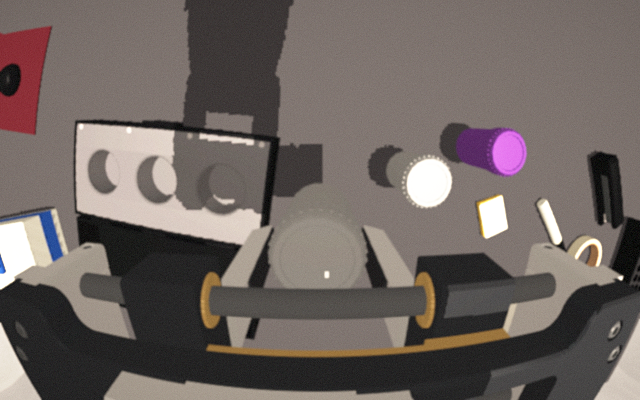

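Well 1 is at pixel (222,188). Combining the cameras puts it near (509,-152). I'll go above it and lower to just over the rim.

>>> {"fn": "arm_command", "kwargs": {"plan": [[-1,0,-0.01,0,0],[-1,0,-0.025,0,0],[-1,0,-0.035,0,0],[-1,0,-0.025,0,0],[-1,0,-0.013,0,0],[-1,0,-0.0044,0.01,0],[-1,0.0005,0,0.03,0],[-1,0,0,0.03,0],[-1,0,0,0.011,0],[-1,0,0,0,0],[-1,0,0,0,0]]}}

```text
clock: 8.62
eef_pos: [509.6, -152.4, 125.5]
eef_rot: [-3.141, 0.002, -3.14]
wrist_force: [0.6, -0.1, -2.6]
finger_gap: 53.7
finger_force: 30.0
```

```bash
python3 - <<'E'
from h import *
print(manip.read_state()['eef_pos'])
a=shot('side','s4')['img']; b=shot('scene','c4')['img']; w=shot('wrist','w4')['img']
f=lambda i,x,y,s:cv2.resize(i[y:y+120,x:x+120],(400,400),interpolation=cv2.INTER_CUBIC)
cv2.imwrite('pics/v4.png',np.hstack([f(a,250,200,0),f(b,170,110,0)]))
E
```

```text
[ 509.59335816 -152.40658579  125.54291721]
```

View pics/v4.png

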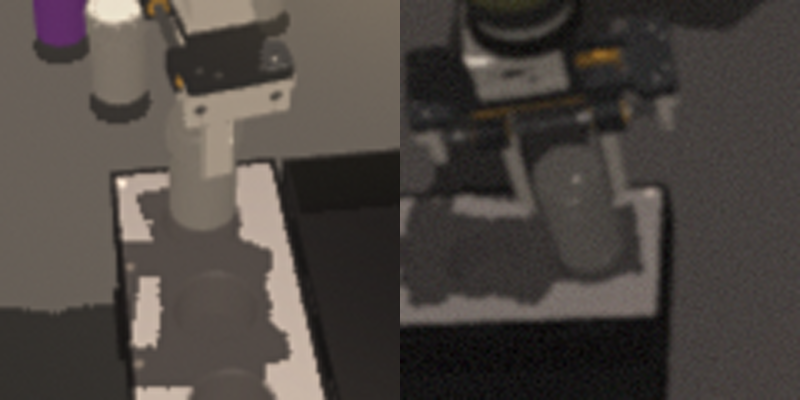

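Both crops show the canister standing over well 1. I'll lower it a little and check the force.

>>> {"fn": "arm_command", "kwargs": {"plan": [[-1,-0.0003,0,0.006,0],[-1,0,0,0.006,0],[-1,0,0,0.006,0],[-1,0,0,0.004,0],[-1,0,0,0,0]]}}

```text
clock: 9.4
eef_pos: [509.2, -152.3, 102.1]
eef_rot: [3.141, -0.001, -3.14]
wrist_force: [-0.8, 0.2, -2.7]
finger_gap: 53.5
finger_force: 30.0
```

It's in the well, with no contact force.

>>> {"fn": "arm_command", "kwargs": {"plan": [[-1,0,0,0.008,0],[-1,0,0,0.008,0],[-1,0,0,0.008,0],[-1,0,0,0.004,0],[-1,0,0,0.002,0],[-1,0,0,0,0]]}}

```text
clock: 10.15
eef_pos: [509.4, -152.4, 72.5]
eef_rot: [-3.142, 0.0, -3.14]
wrist_force: [-0.0, 0.2, -2.3]
finger_gap: 53.8
finger_force: 30.0
```

>>> {"fn": "arm_command", "kwargs": {"plan": [[-1,0,0,0.001,0],[-1,0,0,0.001,0],[-1,0,0,0,0]]}}

```text
clock: 10.52
eef_pos: [510.0, -152.4, 71.7]
eef_rot: [-3.141, 0.002, -3.14]
wrist_force: [-1.8, 2.3, 7.9]
finger_gap: 53.7
finger_force: 30.0
```

It's on the floor of the well. I'll release it, rise and go to the canister at (493,69).

>>> {"fn": "arm_command", "kwargs": {"plan": [[1,0,0,0,0],[1,0,0,0,0],[1,0,0,0,0],[1,0,0,0,0],[1,0,0,-0.02,0],[1,0,0,-0.04,0],[1,0,0,-0.04,0],[1,0,0,-0.034,0],[1,0.003,0.03,0,0],[1,0.003,0.038,0,0],[1,0.003,0.045,0,0],[1,0.003,0.045,0,0],[1,0.003,0.038,0,0],[1,0.001,0.026,0,0],[1,0,0,0,0],[1,0,0,0,0]]}}

```text
clock: 12.52
eef_pos: [493.1, 69.0, 204.4]
eef_rot: [-3.141, -0.0, -3.141]
wrist_force: [0.1, 0.4, 0.4]
finger_gap: 94.0
finger_force: 0.0
```

```bash
python3 - <<'E'
from h import *
heft(n=6); c=shot('wrist','w5'); tops(c); tops(c,97,112,103); print(); wells(c)
E
```

```text
F [ 0.06 -0.27 -0.17  0.03  0.01 -0.02] sd [0.52 0.57 0.39] m 0.017 gap 93.90027763328968 0.0 tcp [493.1  69.1 204.4] [-3.142 -0.    -3.141] 12.825
top px [388. 329.] circle [648.7 150.5] 28.0 ell [651.  151.5] [44.3 55.2]
top px [  2. 272.] circle [ 622.9 -489.6] 43.0 ell [ 632.6 -481.5] [30.1 88.7]
top px [132. 207.] circle [ 505.5 -144.9] 28.8 ell [ 512.6 -158.1] [54.5 77.5]
top px [320. 196.] circle [491.8  71.8] 27.0 ell [492.   71.9] [51.3 52. ]
top px [415. 162.] circle [457.6 165.4] 26.9 ell [457.7 165.5] [51.4 52.2]
top px [122. 214.] circle [ 508.3 -146.3] 27.4 ell [ 508.3 -146.3] [51.3 52.9]

outer [ 12. 246.] [ 587.4 -483.6] [ 32.6 136. ] [ 592.4 -484.8] 50.9
outer [105. 193.] [ 494.8 -236.1] [142.9 339.6] [ 493.1 -236.6] 152.2
hole [121. 202.] [ 509.1 -188.2] [ 79.5 128. ] [ 502.6 -188.3] 68.2
hole [ 55. 186.] [ 482.1 -311.7] [51.  55.5] [ 482.  -310.5] 29.1
```

>>> {"fn": "arm_command", "kwargs": {"plan": [[1,0,0,0.04,0],[1,0,0,0.04,0],[1,0,0,0.04,0],[1,0,0,0.022,0],[1,0,0,0,0],[-1,0,0,0,0],[-1,0,0,0,0],[-1,0,0,0,0],[-1,0,0,0,0],[-1,0,0,0,0],[-1,0,0,0,0]]}}

```text
clock: 14.25
eef_pos: [493.2, 69.7, 62.7]
eef_rot: [3.142, 0.0, -3.14]
wrist_force: [0.2, 1.4, 3.4]
finger_gap: 53.3
finger_force: 30.0
```

>>> {"fn": "arm_command", "kwargs": {"plan": [[-1,0,0,-0.01,0],[-1,0,0,-0.02,0],[-1,0,0,-0.03,0],[-1,0,0,-0.03,0],[-1,0,0,-0.03,0],[-1,0,0,-0.02,0],[-1,0,0,-0.003,0],[-1,0,0,0,0],[-1,0,0,0,0],[-1,0,0,0,0]]}}

```text
clock: 15.5
eef_pos: [492.8, 69.6, 204.8]
eef_rot: [-3.141, -0.001, -3.14]
wrist_force: [0.1, 0.1, -0.6]
finger_gap: 53.9
finger_force: 30.0
```

```bash
python3 - <<'E'
from h import *
heft(n=10)
E
```

```text
F [-0.1   0.13 -1.57  0.02 -0.01 -0.01] sd [0.45 0.5  0.25] m 0.16 gap 53.23291369100072 29.999318718910217 tcp [493.1  69.6 205.4] [-3.142  0.    -3.14 ] 16.0
```

It weighs 0.16 kg, so the third must be the heaviest. This one goes in well 3.

>>> {"fn": "arm_command", "kwargs": {"plan": [[-1,0,-0.01,0,0],[-1,0,-0.02,0,0],[-1,0.001,-0.035,0,0],[-1,0.001,-0.035,0,0],[-1,0.001,-0.035,0,0],[-1,0.001,-0.035,0,0],[-1,0.001,-0.035,0,0],[-1,0.001,-0.035,0,0],[-1,0.001,-0.035,0,0],[-1,0.001,-0.035,0,0],[-1,0.001,-0.035,0,0],[-1,0.0008,-0.027,0,0],[-1,0,-0.013,0,0],[-1,0,-0.005,0.01,0],[-1,0,0,0.03,0],[-1,0,0,0.03,0],[-1,0,0,0.011,0],[-1,0,0,0,0],[-1,0,0,0,0]]}}

```text
clock: 18.38
eef_pos: [484.2, -320.5, 125.6]
eef_rot: [-3.141, 0.001, -3.14]
wrist_force: [-1.0, -0.0, -1.3]
finger_gap: 53.5
finger_force: 30.0
```

```bash
python3 - <<'E'
from h import *
print(manip.read_state()['eef_pos'])
a=shot('side','s6')['img']; b=shot('scene','c6')['img']
f=lambda i,x,y:cv2.resize(i[y:y+140,x:x+140],(400,400),interpolation=cv2.INTER_CUBIC)
cv2.imwrite('pics/v6.png',np.hstack([f(a,250,230),f(b,120,110)]))
E
```

```text
[ 484.22661997 -320.50984648  125.63836705]
```

View pics/v6.png

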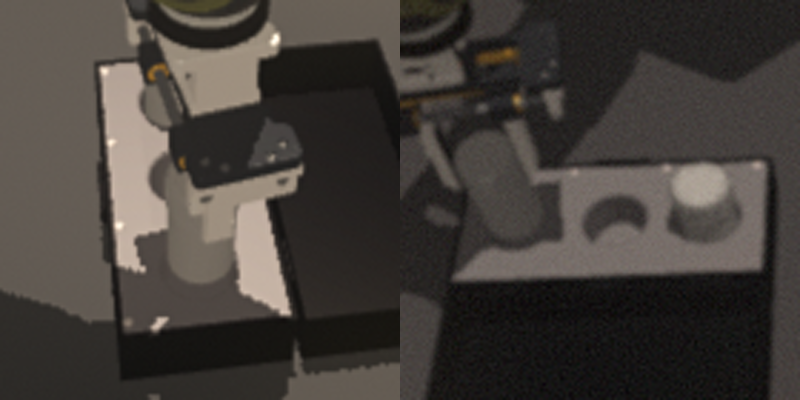

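The first canister stands home in well 1, upper right in the scene crop. The second one is over well 3.

>>> {"fn": "arm_command", "kwargs": {"plan": [[-1,0.0006,0,0.006,0],[-1,0,0,0.006,0],[-1,0,0,0.006,0],[-1,0,0,0.006,0],[-1,0,0,0,0]]}}

```text
clock: 19.1
eef_pos: [482.9, -320.2, 99.8]
eef_rot: [3.141, -0.001, -3.14]
wrist_force: [-1.1, 0.6, -1.7]
finger_gap: 53.8
finger_force: 30.0
```

>>> {"fn": "arm_command", "kwargs": {"plan": [[-1,0,0,0.008,0],[-1,0,0,0.008,0],[-1,0,0,0.007,0],[-1,0,0,0.003,0],[-1,0,0,0.002,0],[-1,0,0,0.001,0],[-1,0,0,0,0]]}}

```text
clock: 19.98
eef_pos: [483.2, -320.4, 71.7]
eef_rot: [-3.141, 0.0, -3.14]
wrist_force: [-1.2, 1.2, 0.4]
finger_gap: 54.0
finger_force: 30.0
```

>>> {"fn": "arm_command", "kwargs": {"plan": [[-1,0,0,0.0005,0],[1,0,0,0,0],[1,0,0,0,0],[1,0,0,0,0],[1,0,0,0,0],[1,0,0,-0.02,0],[1,0,0,-0.04,0],[1,0,0,-0.04,0],[1,0,0,-0.034,0]]}}

```text
clock: 21.1
eef_pos: [483.1, -320.4, 206.6]
eef_rot: [-3.141, 0.001, -3.14]
wrist_force: [-0.2, 0.5, -0.6]
finger_gap: 94.3
finger_force: 0.0
```

>>> {"fn": "arm_command", "kwargs": {"plan": [[1,-0.007,0.02,0,0],[1,-0.014,0.039,0,0],[1,-0.014,0.039,0,0],[1,-0.014,0.039,0,0],[1,-0.014,0.039,0,0],[1,-0.014,0.039,0,0],[1,-0.014,0.039,0,0],[1,-0.014,0.039,0,0],[1,-0.014,0.039,0,0],[1,-0.014,0.039,0,0],[1,-0.014,0.039,0,0],[1,-0.014,0.039,0,0],[1,-0.007,0.022,0,0],[1,0,0,0,0],[1,0,0,0,0]]}}

```text
clock: 22.98
eef_pos: [650.1, 150.4, 204.2]
eef_rot: [-3.141, -0.001, -3.14]
wrist_force: [-0.3, -0.1, -0.9]
finger_gap: 94.2
finger_force: 0.0
```

```bash
python3 - <<'E'
from h import *
heft(n=4); c=shot('wrist','w7'); tops(c)
c=shot('scene','c7'); W=pts(c); z=W[...,2]
m=((z>94)&(z<112)&(W[...,0]>400)&(W[...,0]<600)&(W[...,1]<-80)&(W[...,1]>-380)).astype(np.uint8)
n,l,s,ce=cv2.connectedComponentsWithStats(m)
for i in range(1,n): print(ce[i],s[i,4],W[l==i].mean(0),np.percentile(W[l==i][:,2],[10,90]))
cv2.imwrite('pics/v7.png',cv2.resize(c['img'][100:300,100:400],(600,400)))
E
```

```text
F [ 0.14 -0.23  0.36  0.05  0.04  0.  ] sd [0.76 0.55 0.31] m -0.037 gap 93.64673328919686 0.0 tcp [650.5 150.  205.1] [-3.142  0.    -3.141] 23.175
top px [310. 337.] circle [840.5 141.4] 67.8 ell [958.5 145.6] [207.3 309.2]
top px [461. 259.] circle [727.1 303.9] 33.7 ell [732.6 300.7] [47.1 62.9]
top px [320. 197.] circle [650.2 153.5] 27.2 ell [650.4 153.5] [51.3 52. ]
top px [ 6. 88.] circle [ 481.9 -302.6] 30.6 ell [ 484.8 -298.5] [40.6 53.7]
top px [75. 86.] circle [ 511.9 -143.1] 29.8 ell [ 507.5 -158.8] [54.4 84. ]
top px [335.  12.] circle [461.9 167.6] 26.7 ell [469.4 167.7] [33.8 55.7]
[224.36065574 175.88196721] 305 [ 514.57802048 -153.58392566  101.11036064] [ 97.93619282 104.10075587]
[156.29126214 177.98705502] 309 [ 488.13636453 -320.78323188  101.50270874] [ 98.20227387 104.56026968]
```

View pics/v7.png

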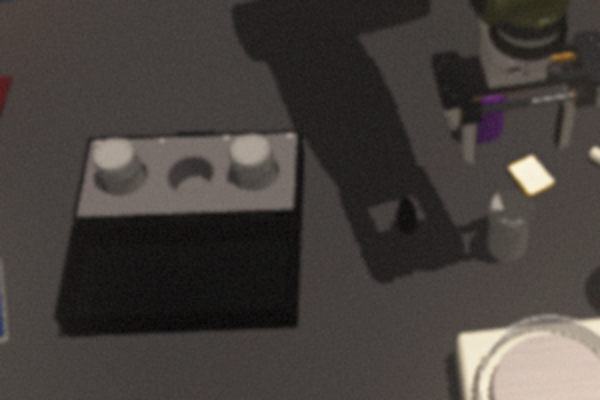

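Both light canisters are home in wells 3 and 1. The third is under the gripper, and I'll grip and lift it.

>>> {"fn": "arm_command", "kwargs": {"plan": [[1,-0.0007,0.001,0.04,0],[1,0,0,0.04,0],[1,0,0,0.04,0],[1,0,0,0.022,0],[1,0,0,0,0],[-1,0,0,0,0],[-1,0,0,0,0],[-1,0,0,0,0],[-1,0,0,0,0],[-1,0,0,0,0],[-1,0,0,0,0]], "newtons": 40}}

```text
clock: 24.65
eef_pos: [651.4, 152.0, 63.2]
eef_rot: [3.141, 0.001, -3.14]
wrist_force: [-0.9, 0.2, 2.2]
finger_gap: 53.5
finger_force: 40.0
```

>>> {"fn": "arm_command", "kwargs": {"plan": [[-1,0,0,-0.01,0],[-1,0,0,-0.02,0],[-1,0,0,-0.03,0],[-1,0,0,-0.03,0],[-1,0,0,-0.03,0],[-1,0,0,-0.03,0],[-1,0,0,-0.025,0],[-1,0,0,-0.015,0],[-1,0,0,-0.005,0],[-1,0,0,0,0],[-1,0,0,0,0],[-1,0,0,0,0],[-1,0,0,0,0]]}}

```text
clock: 26.28
eef_pos: [651.2, 151.8, 257.6]
eef_rot: [-3.142, -0.0, -3.14]
wrist_force: [-0.5, 0.0, -5.9]
finger_gap: 53.2
finger_force: 40.0
```

```bash
python3 - <<'E'
from h import *
heft(n=8); a=shot('side','s8')['img']; b=shot('scene','c8')['img']
cv2.imwrite('pics/v8.png',np.hstack([cv2.resize(a[60:360,180:480],(400,400)),cv2.resize(b[80:320,130:370],(400,400))]))
E
```

```text
F [-0.11 -0.29 -5.36  0.03  0.01  0.01] sd [0.51 0.56 0.6 ] m 0.546 gap 53.48220118205659 39.99833822250366 tcp [651.3 151.8 258. ] [-3.142  0.    -3.14 ] 26.675
```

View pics/v8.png

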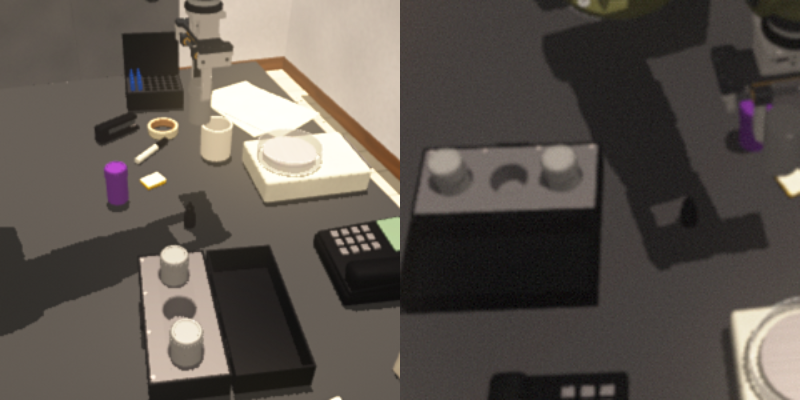

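The side crop shows the third canister (0.55 kg) held upright with its base about 195 mm up. The other two stand in their wells and nothing else has moved.

```bash
python3 -c "
from h import *
print(ticket.sign_off())"
```

```text
the job is handed in; nothing more can be done
None
```

The job is handed in: the heaviest canister (about 0.55 kg) is held upright and still about 195 mm above the desk, and the two lighter ones (about 0.30 and 0.16 kg) stand fully home in wells 1 and 3.

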